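# Set out a pH calibration: covered beaker on the stirrer, buffers before the meter

### The job

Set the bench out for a pH calibration: stand the steel beaker upright in the middle of the stirrer's round plate and only then lay the green cover centred on the beaker's mouth. Stand the three buffer bottles upright on the bench in a straight row along the front edge of the dark blue meter (its keypad end, the end towards the robot), with a gap of about 30 mm between the meter and the bottles: yellow in front of the meter's middle, red beside it on the robot's left, blue beside it on the robot's right, leaving about 35 mm between neighbouring bottles. Leave the amber bottle, the orange box and the wash bottle where they stand, and let go of everything.

Things in the scene. Friction and masses are not known exactly. Their poses are not given: they have to be found in the camera images.
- red_buffer: red buffer bottle: white round bottle with a red cap and a red band; body 40 mm across and straight up to 58 mm, shoulder, cap 29 mm across, 84 mm tall in all, about 90 g. Starts upright on the bench. Origin: centre of its underside, z up along its axis
- yellow_buffer: yellow buffer bottle: white round bottle with a yellow cap and a yellow band; body 40 mm across and straight up to 58 mm, shoulder, cap 29 mm across, 84 mm tall in all, about 90 g. Starts upright on the bench. Origin: centre of its underside, z up along its axis
- blue_buffer: blue buffer bottle: white round bottle with a blue cap and a blue band; body 40 mm across and straight up to 58 mm, shoulder, cap 29 mm across, 84 mm tall in all, about 90 g. Starts upright on the bench. Origin: centre of its underside, z up along its axis
- beaker: open stainless steel beaker, straight-sided, 52 mm outside diameter, wall 3 mm, 70 mm tall, about 130 g. Starts upright and empty on the bench. Origin: centre of its underside, z up along its axis, mouth at 70 mm
- cover: cover for the beaker: flat dark green disc 62 mm across and 5 mm thick, with a black upright round knob, 18 mm across, from 5 to 37 mm above the underside, at its centre; about 60 g. Lies flat on the bench, knob up. Origin: centre of its underside, z up through the knob
- meter: dark blue pH meter lying flat on its back, fixed: 165 mm long, 85 mm wide, 30 mm high, grey-green screen at the far end, keypad at the near end. Origin: on the bench at the middle of its front edge (keypad end, facing the robot); x runs from there along the meter towards its screen end, away from the robot, y along the front edge to the robot's left, z up. It may stand turned by up to about 15 degrees
- stirrer: white magnetic stirrer, fixed: housing 165 by 130 mm, 60 mm high, with a slate-grey round plate 112 mm across whose flat top is 65 mm above the bench. Origin: on the bench exactly below the plate's centre, z up; x points away from the robot, control panel at -x; the housing reaches 95 mm to -x and 70 mm to +x of it. It may stand turned by up to about 15 degrees
- amber_bottle: bystander: small amber bottle with black cap, 44 mm across, 85 mm tall, loose between the meter and the stirrer. Origin: centre of its underside
- cuvette_box: bystander: flat orange box 45 by 28 mm, 15 mm high, loose on the bench. Origin: centre of its underside
- wash_bottle: bystander: white wash bottle with magenta cap and spout, 60 mm across, 160 mm tall, loose at the robot's left. Origin: centre of its underside

How it is judged (in metres and radians):
On the way, in this order (a step that is already met when the one before it is completed fails the run):
1. the beaker stands on the stirrer's plate, released, with the cover not yet on it (horizontal distance between beaker and stirrer below 0.015 m and z of beaker in the frame of stirrer between 0.06 and 0.07 m and angle between beaker's own z axis and vertical below 0.12 rad and linear speed of beaker below 0.02 m/s and contact force between the fingers and beaker below 0.05 N and horizontal distance between cover and beaker above 0.05 m), for 0.2 s.
2. the cover lies on the beaker, released, and the beaker stands on the stirrer (horizontal distance between beaker and stirrer below 0.015 m and z of beaker in the frame of stirrer between 0.06 and 0.07 m and angle between each of beaker, cover's own z axis and vertical below 0.12 rad and linear speed of each of beaker, cover below 0.02 m/s and horizontal distance between cover and beaker below 0.01 m and z of cover in the frame of beaker between 0.066 and 0.074 m and contact force between the fingers and cover below 0.05 N), for 0.2 s.
At the end, for the whole second after the job is handed in: Beaker upright on the plate, 15 mm from centre at most; cover flat on it, 10 mm; buffers upright, axes 35-65 mm before the meter's front edge, yellow within 15 mm of its middle line, red left, blue right, each 60-90 mm from yellow and 45 mm or more off that line; released, at rest (horizontal distance between beaker and stirrer below 0.015 m and z of beaker in the frame of stirrer between 0.06 and 0.07 m and angle between each of beaker, cover, red_buffer, yellow_buffer, blue_buffer's own z axis and vertical below 0.12 rad and linear speed of each of beaker, cover, red_buffer, yellow_buffer, blue_buffer below 0.02 m/s and horizontal distance between cover and beaker below 0.01 m and z of cover in the frame of beaker between 0.066 and 0.074 m and x of red_buffer in the frame of meter between -0.065 and -0.035 m and z of red_buffer in the frame of meter between -0.004 and 0.004 m and x of yellow_buffer in the frame of meter between -0.065 and -0.035 m and z of yellow_buffer in the frame of meter between -0.004 and 0.004 m and x of blue_buffer in the frame of meter between -0.065 and -0.035 m and z of blue_buffer in the frame of meter between -0.004 and 0.004 m and y of yellow_buffer in the frame of meter between -0.015 and 0.015 m and y of red_buffer in the frame of meter above 0.045 m and horizontal distance between red_buffer and yellow_buffer between 0.06 and 0.09 m and y of blue_buffer in the frame of meter below -0.045 m and horizontal distance between blue_buffer and yellow_buffer between 0.06 and 0.09 m); the robot touches nothing.
It fails at once if the amber bottle is shifted by more than 20 mm (distance of amber_bottle from where it was at the start of the episode above 0.02 m).
It fails at once if the cuvette box is shifted by more than 20 mm (distance of cuvette_box from where it was at the start of the episode above 0.02 m).
It fails at once if the wash bottle is shifted by more than 20 mm (distance of wash_bottle from where it was at the start of the episode above 0.02 m).
It also fails if it takes over 115 s, if anything falls off the work surface, if the arm or the gripper's body presses on something with over 40 N, if the wrist force passes 120 N, or if a joint passes its speed limit or range.

### The arm

A 6-joint arm with a two-finger parallel gripper is mounted at the origin on the work surface. World frame = base frame: x ahead of the robot, y to its left, z up, the work surface at z = 0. Lengths are in mm, angles in rad, forces in N, time in s.
With the tool pointing down it reaches from about 275 to 825 mm from the base axis. Payload 5.2 kg.
Tool frame: the origin (TCP) lies at the very end of the fingers, on their centre line; the grasp point (between the pads) lies 19 mm behind it; z points along the fingers, y is the line along which they close (so a half turn about z gives the same grasp; the last joint's range is limited). The gripper opens to 93 mm and grips with 3 to 60 N. Pads are 15 mm wide; open, the fingers measure 128 mm over their backs; the gripper's body (75 mm by 188 mm) begins 65 mm behind the grasp point.
Start: joints at [-1.434, 0.259, 1.535, -0, 1.348, -0.203], TCP at [183.335, -518.549, 218.653] pointing down, gripper open.
Joint ranges: [-3.14, 3.14], [-0.91, 2.08], [0.19, 2.58], [-1.22, 4.36], [0.22, 2.71], [-3.12, 3.12]. Speed limits (rad/s): [2.57, 2.57, 3.14, 3.14, 3.14, 3.14].

### API

Orientations are given as [roll, pitch, yaw] about the fixed x, y, z axes, in that order (R = Rz(yaw) Ry(pitch) Rx(roll)).
In Python, from bench import robot gives the robot as it stands. The module is installed in compiled form; this text tells all that it offers. Calls block until the motion is done:
- robot.move_ptp(position, orientation): joint-space move of the TCP to a pose.
- robot.move_linear(position, ori=None, speed=150, f_stop=None): straight line of the TCP; ori=None keeps the orientation; speed is the mean speed in mm/s. With f_stop (N) it stops when the force on the tool has changed by that much, and returns True; else False.
- robot.move_j(angles): joint-space move.
- robot.move_gripper(opening): opening from 0.0 (shut) to 1.0 (fully open); the grip force is fixed at half the most; returns when the fingers have stopped.
- robot.sleep(seconds).
- robot.inverse_kinematics(position, orientation): joint angles nearest the present ones, or None.
- robot.get_image(name): name is "scene" or "top" or "wrist"; returns a dict with "img" (400x640x3 uint8, blue, green, red), "fovy" (degrees; the focal length in pixels is half the picture's height over the tangent of half this angle, whatever the lens; pixels are square), "cx", "cy" (the principal point, pixels), "eye" and "orientation" of the camera in the world. Camera axes: x right, y down, z forward; pixel columns grow to the right and rows downward; lengths in mm; the calibration is good to about 2 mm. A picture is of the moment at which its call begins. There is no depth.
A pose or a line that the arm cannot do raises robot.MotionError and nothing moves.
- robot.hand_in(): hands the job in; it is judged then, once.
Readings, each from a call of its own:
- robot.current_t(): time.
- robot.current_qpos(): joint angles.
- robot.current_joint_vel(): joint speeds.
- robot.current_joint_efforts(): joint torques, N m.
- robot.current_tcp_pos(): TCP position.
- robot.current_eef_rot(): TCP orientation.
- robot.current_contact_force(): force on the tool from outside, world axes, zero at the start.
- robot.current_ft_torque(): the same for the moment, N m.
- robot.current_gripper_width(): opening from 0.0 (shut) to 1.0 (fully open).
- robot.current_finger_force(): force on a finger pad.
Only numpy, scipy, OpenCV 4.12 (cv2) and the standard library are available. Lean on these libraries where they do the work, as an engineer would, in place of code of your own. Each camera call takes 0.05 s, during which the arm holds its last target. There are 200 camera calls.

## Working session

There is one attempt and no reset: what is moved stays moved. The work goes in short steps, each a Python script; the robot and the scene stay as the last script left them, time stands still between calls to the robot, and variables do not carry over. Pictures are saved under pics/ and viewed, at most 14 in all, crops included, and the job is handed in when it is done.

```bash
mkdir -p pics; ls
python3 - <<'E'
from bench import robot
import cv2
for n in ["scene","top"]:
    d=robot.get_image(n); cv2.imwrite(f"pics/{n}0.png",d["img"])
    print(n,{k:v for k,v in d.items() if k!="img"})
d=robot.get_image("wrist");print({k:v for k,v in d.items() if k!="img"}, robot.current_tcp_pos(),robot.current_eef_rot(),robot.current_t())
E
```

```text
pics
scene {'fovy': 51.43752203518392, 'cx': 315.68307128664554, 'cy': 201.60050595754728, 'eye': array([1216.81411142,  563.46276152,  870.63487768]), 'orientation': array([-2.36015704, -0.01798   ,  2.25356329])}
top {'fovy': 56.58731729673408, 'cx': 315.76621264364474, 'cy': 199.14384105276528, 'eye': array([416.1051616 ,  58.77613433, 882.85615517]), 'orientation': array([-2.96311813, -0.0085917 , -1.59746817])}
{'fovy': 71.10319890993328, 'cx': 320.034262100184, 'cy': 193.69179056560193, 'eye': array([ 252.03365677, -494.46524294,  382.78601374]), 'orientation': array([ 2.87282901e+00,  8.09359189e-04, -1.22987100e+00])} [ 183.27185091 -518.14677133  218.04160127] [-3.14026350e+00 -2.69783457e-04  3.39771467e-01] 0.15
```

View pics/scene0.png

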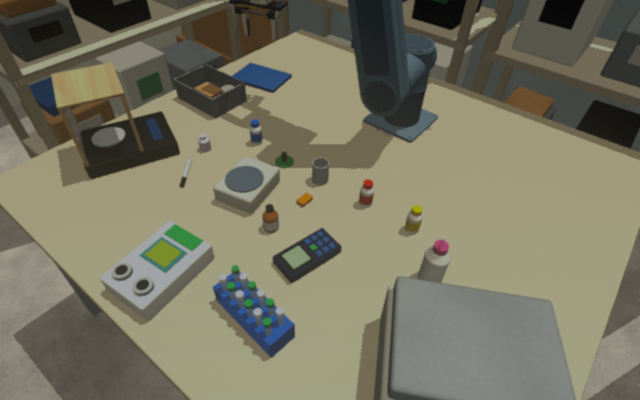

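View pics/top0.png

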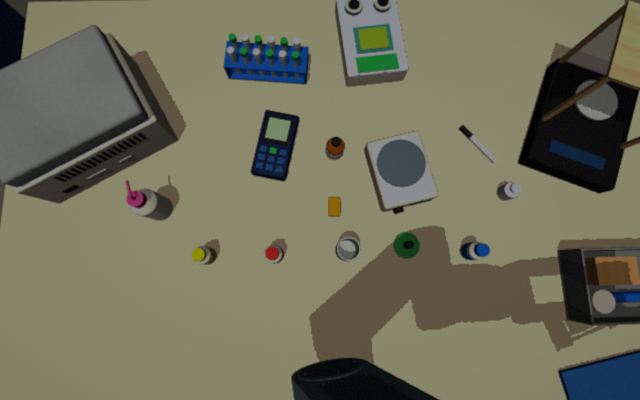

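The scene and top views show everything. In the top view: yellow cap (201,255), red (273,254), beaker (347,249), cover knob (406,244), blue cap (482,250), plate (401,163) and meter corners about (268,111)-(299,117)-(284,180)-(252,174).

```bash
cat > h.py <<'E'
from bench import robot
import cv2, numpy as np
from scipy.spatial.transform import Rotation as R
from scipy.optimize import least_squares
def cam(n):
    d=robot.get_image(n); d["f"]=200/np.tan(np.radians(d["fovy"]/2)); d["R"]=R.from_euler("xyz",d["orientation"]).as_matrix(); return d
def ray(d,p): 
    v=d["R"]@np.array([(p[0]-d["cx"])/d["f"],(p[1]-d["cy"])/d["f"],1]); return v/np.linalg.norm(v)
def onz(d,p,z):
    v=ray(d,p); return d["eye"]+v*(z-d["eye"][2])/v[2]
def proj(d,X):
    c=d["R"].T@(np.asarray(X,float)-d["eye"]); return np.array([d["cx"]+d["f"]*c[0]/c[2],d["cy"]+d["f"]*c[1]/c[2]])
def tri(obs):  # obs: [(cam,pixel)...] -> point, gap
    A=0;b=0
    for d,p in obs:
        v=ray(d,p); M=np.eye(3)-np.outer(v,v); A=A+M; b=b+M@d["eye"]
    X=np.linalg.solve(A,b); return X,max(np.linalg.norm(proj(d,X)-p) for d,p in obs)
E
python3 - <<'E'
from h import *
t,s=cam("top"),cam("scene")
P=dict(yellow=((201,255),(417,210)),red=((273,254),(368,184)),blue=((483,250),(255,124)),beaker=((347,249),(321,164)),knob=((407,244),(285,154)),plate=((401,163),(244,179)),amber=((335,144),(269,208)),box=((335,206),(305,199)),wash=((137,199),(441,245)))
for k,(a,b) in P.items():
    X,g=tri([(t,a),(s,b)]); print(k,X.round(),round(g,1))
for p in [(268,111),(299,117),(284,180),(252,174)]: print(onz(t,p,30).round())
E
```

```text
yellow [445. 300.  73.] 1.1
red [444. 144.  73.] 0.3
blue [ 440. -312.   70.] 0.8
beaker [452. -18.  63.] 0.4
knob [ 460. -158.   34.] 0.3
plate [ 644. -151.   58.] 0.1
amber [691.  -2.  72.] 1.4
box [555.   3.   8.] 0.6
wash [561. 417. 128.] 0.6
[791. 158.  30.]
[773.  83.  30.]
[617. 121.  30.]
[634. 196.  30.]
```

Run:
```python
from h import *
import pickle
V=[]
for p in [(450,-170,270),(600,-150,270),(600,130,270),(450,180,270)]:
    robot.move_ptp(list(p),[np.pi,0,0]); robot.sleep(.2); V.append(cam("wrist"))
pickle.dump(V,open("v.pkl","wb")); print(robot.current_t())
for d in V: print(d["eye"].round(1),d["orientation"].round(3))
for i,(a,b) in enumerate([(0,3),(1,2)]): pass
m=np.vstack([np.hstack([V[3]["img"],V[0]["img"]]),np.hstack([V[2]["img"],V[1]["img"]])])
cv2.imwrite("pics/m.png",cv2.resize(m,(800,500),interpolation=cv2.INTER_AREA))
```

```text
5.2917
[ 522.8 -171.6  434.6] [ 2.872e+00 -1.000e-03 -1.571e+00]
[ 671.8 -151.2  435.7] [ 2.873e+00 -1.000e-03 -1.571e+00]
[673.3 127.6 434.7] [ 2.873e+00 -1.000e-03 -1.572e+00]
[524.5 178.7 434.6] [ 2.873e+00 -1.000e-03 -1.571e+00]
```

View pics/m.png

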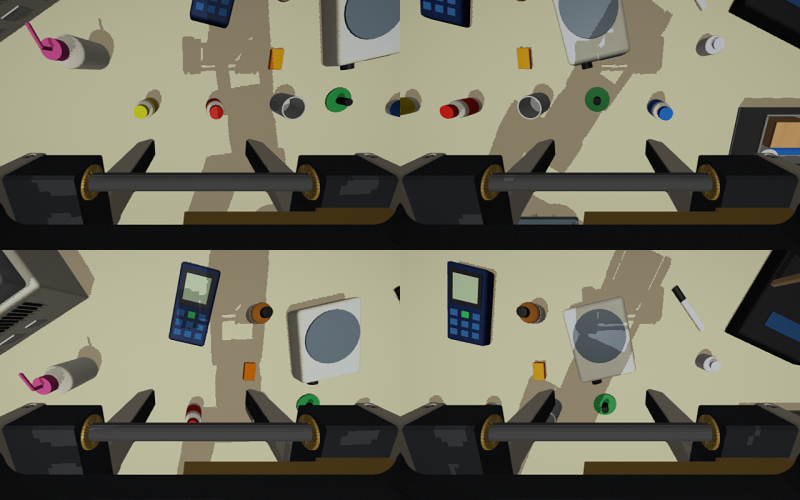

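The montage shows the row close up: yellow cap, red cap, beaker and cover in the left-hand view, and red, beaker, cover and blue in the right-hand one. The meter and plate are fully visible in the two lower views. I'll segment and triangulate these.

```bash
cat > m1.py <<'E'
from h import *
import pickle
V=pickle.load(open("v.pkl","rb")); t=cam("top")
def blob(d,seed,lo,hi,r=45):
    h=cv2.cvtColor(d["img"],cv2.COLOR_BGR2HSV); m=cv2.inRange(h,lo,hi)
    n,l,s,c=cv2.connectedComponentsWithStats(m)
    k=[(s[i,4],i) for i in range(1,n) if np.hypot(*(c[i]-seed))<r]
    a,i=max(k); return c[i],a,(l==i).astype(np.uint8)
C=dict(yellow=((22,150,60),(35,255,255)),red=((0,170,70),(10,255,255)),red2=((170,150,60),(180,255,255)),blue=((100,150,60),(125,255,255)),green=((50,120,40),(80,255,255)))
def M(i,x,y): return V[i],(((x-400) if i in(0,1) else x)*1.6,(y if i in(0,3) else y-250)*1.6)
T=lambda x,y:(t,(x,y))
for k,o in dict(yellow=[M(3,141,111),T(199,255)],red=[M(3,216,112),M(0,446,111)],blue=[M(0,666,114),T(483,250)],green=[M(3,338,99),M(0,597,99),M(1,604,404)]).items():
    obs=[]
    for d,s in o:
        c,a,m=blob(d,s,*C[k],r=25); obs.append((d,c)); print(k,c.round(1),a,end=" ")
    X,g=tri(obs); print("->",X.round(1),round(g,1))
# plate
obs=[]
for d,s in [M(1,601,335),M(2,332,336)]:
    h=cv2.cvtColor(d["img"],cv2.COLOR_BGR2HSV); print(h[int(s[1])-10,int(s[0])-10],end=" ")
    c,a,m=blob(d,s,(98,40,30),(125,150,200),30)
    e=cv2.fitEllipse(cv2.convexHull(cv2.findContours(m,0,2)[0][0])) if 0 else cv2.fitEllipse(cv2.convexHull(np.vstack(cv2.findContours(m,0,2)[0])))
    print(e,a); obs.append((d,e[0]))
X,g=tri(obs); print("plate",X.round(1),g.round(1),[onz(d,c,65).round(1) for d,c in obs])
# meter by silhouette
obs=[]
for d,s in [M(1,470,303),M(2,194,303)]:
    h=cv2.cvtColor(d["img"],cv2.COLOR_BGR2HSV)
    m=cv2.inRange(h,(100,90,5),(128,255,255)); m=cv2.morphologyEx(m,cv2.MORPH_CLOSE,np.ones((5,5)))
    n,l,st,c=cv2.connectedComponentsWithStats(m); i=max((st[i,4],i) for i in range(1,n) if np.hypot(*(c[i]-s))<40)[1]
    mm=np.zeros_like(m); cv2.fillPoly(mm,[cv2.convexHull(np.vstack(cv2.findContours((l==i).astype(np.uint8),0,2)[0]))],1); obs.append((d,mm)); print(mm.sum())
B=np.array([(x,y,z) for x in(0,165) for y in(-42.5,42.5) for z in(0,30)])
def cost(q,o=obs):
    P=B@R.from_euler("z",q[2]/100).as_matrix().T+[q[0],q[1],0]; e=0
    for d,m in o:
        k=np.zeros_like(m); cv2.fillPoly(k,[cv2.convexHull(np.array([proj(d,p) for p in P]).astype(np.float32)).round().astype(np.int32)],1); e+=(k!=m).sum()
    return float(e)
from scipy.optimize import minimize
for o in (obs,obs[:1],obs[1:]):
    r=minimize(cost,[626,158,-22],args=(o,),method="Nelder-Mead",options=dict(initial_simplex=[[626,158,-22],[636,158,-22],[626,168,-22],[626,158,-12]]));print("meter",r.x.round(1),r.fun)
# beaker rim: bright-rim ellipse by hand seeds
for d,s in [M(3,287,105),M(0,533,105)]: 
    x,y=map(int,s); cv2.imwrite(f"pics/b{x}.png",cv2.resize(d["img"][y-40:y+40,x-50:x+50],None,fx=4,fy=4)); print(x-50,y-40)
E
python3 m1.py; cd pics; python3 -c "
import cv2,glob,numpy as np
cv2.imwrite('bb.png',np.hstack([cv2.imread(f) for f in sorted(glob.glob('b[0-9]*.png'))]))"; ls
```

```text
yellow [225.1 178.1] 398 m.png
scene0.png
top0.pngTraceback (most recent call last):
  File "m1.py", line 15, in <module>
    c,a,m=blob(d,s,*C[k],r=25); obs.append((d,c)); print(k,c.round(1),a,end=" ")
          ~~~~^^^^^^^^^^^^^^^^
  File "m1.py", line 8, in blob
    a,i=max(k); return c[i],a,(l==i).astype(np.uint8)
        ~~~^^^
ValueError: max() iterable argument is empty
Traceback (most recent call last):
ValueError: need at least one array to concatenate
```

```bash
sed -i 's/t=cam("top")/t=cam("top"); t["img"]=cv2.imread("pics\/top0.png")/' m1.py
python3 m1.py; cd pics; python3 -c "
import cv2,glob,numpy as np
cv2.imwrite('bb.png',np.hstack([cv2.imread(f) for f in sorted(glob.glob('b[0-9]*.png'))]))"
```

```text
yellow [225.1 178.1] 398 yellow [198.  254.2] 140 -> [447.6 302.   79.2] 0.4
red [345.8 179.4] 358 red [ 74.5 178.8] 363 -> [445.7 145.   81. ] 0.3
blue [424.9 181.6] 357 blue [482.3 249.5] 127 -> [ 441.5 -307.3   80.8] 0.3
green [538.9 159. ] 968 green [315.2 158.4] 1041 green [327.5 245.3] 755 -> [ 459.9 -164.5   -2. ] 0.3
[103  39  92] ((318.7906799316406, 137.47549438476562), (83.46110534667969, 84.98770141601562), 179.7439727783203) 2273
[102  48 118] ((531.8258056640625, 137.7727508544922), (77.38078308105469, 94.27496337890625), 47.24907684326172) 5751
plate [ 645.9 -150.1   62.3] 0.3 [array([ 645.8, -150.1,   65. ]), array([ 646.5, -148.1,   65. ])]
8762
7711
meter [626.7 160.5 -23.1] 1500.0
meter [627.3 160.5 -25.3] 952.0
meter [626.2 159.6 -20.9] 501.0
409 128
162 128
```

View pics/bb.png

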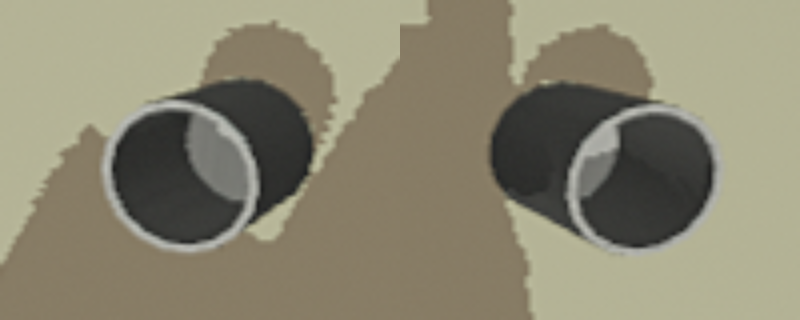

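```bash
cat > m2.py <<'E'
from h import *
import pickle
V=pickle.load(open("v.pkl","rb"))
X,g=tri([(V[0],(207.25,172)),(V[3],(469.75,173))]); print("rim",X.round(1),round(g,1))
o=[]
for i,s in [(3,(539,159)),(0,(315,158)),(1,(327,245))]:
    h=cv2.cvtColor(V[i]["img"],cv2.COLOR_BGR2HSV); m=cv2.inRange(h,(50,120,25),(80,255,255)); y,x=int(s[1]),int(s[0])
    k=np.zeros_like(m); k[y-35:y+35,x-35:x+35]=m[y-35:y+35,x-35:x+35]; n,l,st,c=cv2.connectedComponentsWithStats(k); k=(l==1+st[1:,4].argmax()).astype(np.uint8)
    e=cv2.fitEllipse(cv2.convexHull(np.vstack(cv2.findContours(k,0,2)[0]))); o.append((V[i],e[0])); print(e,onz(V[i],e[0],5).round(1))
print(tri(o))
E
python3 m2.py
cat >> h.py <<'E'
def tool(p,yaw=0,z=None): return [p[0],p[1],p[2]],[np.pi,0,yaw]
def pick(x,y,z,yaw=0,op=1.0,up=130):
    robot.move_ptp([x,y,up],[np.pi,0,yaw]); robot.move_gripper(op)
    robot.move_linear([x,y,z],speed=150); robot.move_gripper(0.0)
    print("grip",round(robot.current_gripper_width()*93,1),robot.current_finger_force(),"t",robot.current_t())
def place(x,y,z,yaw,rel,up,out):
    robot.move_ptp([x,y,up],[np.pi,0,yaw])
    robot.move_linear([x,y,z+8],speed=150)
    s=robot.move_linear([x,y,z-3],speed=30,f_stop=3)
    print("touch",s,robot.current_tcp_pos().round(1)); robot.move_gripper(rel)
    robot.move_linear([x,y,out],speed=150); print("t",robot.current_t())
E
```

```text
rim [451.7 -21.5  67.3] 0.1
((540.8291625976562, 159.5086669921875), (35.495357513427734, 43.367435455322266), 50.77796936035156) [ 460.6 -162.1    5. ]
((315.1704406738281, 158.72933959960938), (38.19783020019531, 38.6358757019043), 158.15753173828125) [ 460.1 -164.4    5. ]
((327.5281982421875, 246.43006896972656), (32.7741813659668, 35.09574890136719), 86.02274322509766) [ 461.3 -164.4    5. ]
(array([ 459.92034488, -164.41032078,    2.10577013]), np.float64(0.16522247741614526))
```

Run:
```python
from h import *
import pickle
pick(451.7,-21.5,27,up=140)
robot.move_linear([451.7,-21.5,140])
place(646,-149.5,92,0,1.0,140,200)
V=[]
for p in [(600,-210,230),(600,-90,230)]:
    robot.move_ptp(list(p),[np.pi,0,0]); robot.sleep(.15); V.append(cam("wrist"))
pickle.dump(V,open("v2.pkl","wb"))
I=[]
for d in V:
    x,y=map(int,proj(d,(646,-149.5,100))); print(x-100,y-75); I.append(cv2.resize(d["img"][y-75:y+75,x-100:x+100],None,fx=2,fy=2))
cv2.imwrite("pics/bk.png",np.hstack(I)); print(robot.current_t())
```

```text
grip 52.1 30.00031817704439 t 8.1833
touch True [ 646.8 -149.8   91.7]
t 12.4917
161 68
275 68
13.8667
```

View pics/bk.png

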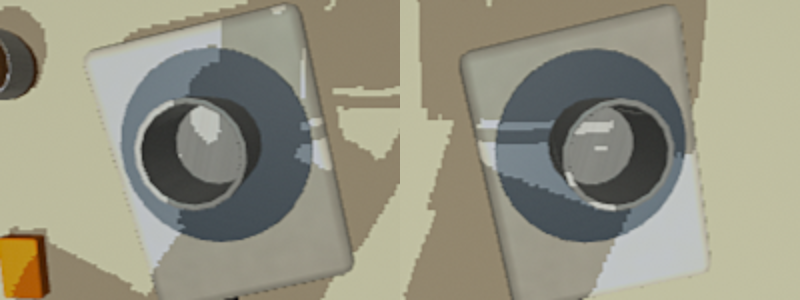

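The beaker stands upright on the plate. The rim centre is at crop pixels (190,154) and (218,157), and the plate centre at (217,145) and (190,145).

Run:
```python
from h import *
import pickle
V=pickle.load(open("v2.pkl","rb"))
print(tri([(V[0],(256,145)),(V[1],(384,146.5))])); print(tri([(V[0],(269.7,140.5)),(V[1],(370.2,140.5))]))
for d,p in zip(V,[(256,145),(384,146.5)]): print(onz(d,p,135))
for d,p in zip(V,[(269.7,140.5),(370.2,140.5)]): print(onz(d,p,65))
```

```text
(array([ 646.94670038, -150.92667537,  133.76376591]), np.float64(0.5168734239983508))
(array([ 645.75925183, -150.81960166,   61.26684863]), np.float64(0.24581269185637325))
[ 647.53924467 -151.22127652  135.        ]
[ 646.60292605 -150.6525068   135.        ]
[ 645.78701397 -151.4811511    65.        ]
[ 646.34601141 -150.14978709   65.        ]
```

Run:
```python
from h import *
import pickle
pick(460.2,-164.2,10.5,up=120,op=0.6)
robot.move_linear([460.2,-164.2,200])
robot.sleep(.1)
place(647,-150.8,145.5,0,0.5,205,230)
V=[]
for p in [(580,-210,250),(580,-90,250)]:
    robot.move_ptp(list(p),[np.pi,0,0]); robot.sleep(.15); V.append(cam("wrist"))
pickle.dump(V,open("v3.pkl","wb"))
I=[]
for d in V:
    x,y=map(int,proj(d,(647,-150,130))); y=max(y,75); print(x-100,y-75); I.append(cv2.resize(d["img"][y-75:y+75,x-100:x+100],None,fx=2,fy=2))
cv2.imwrite("pics/cv.png",np.hstack(I)); print(robot.current_t())
```

```text
grip 17.3 30.000388026237488 t 17.025
touch True [ 647.7 -151.2  145. ]
t 21.575
159 47
278 48
22.9833
```

View pics/cv.png

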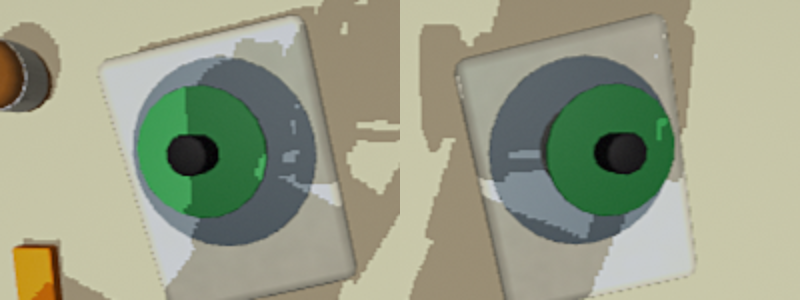

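Run:
```python
from h import *
import pickle
V=pickle.load(open("v3.pkl","rb")); P=[(159+100.5,47+75.5),(278+105.5,48+74.75)]
print(tri(list(zip(V,P))),[onz(d,p,140).round(1) for d,p in zip(V,P)])
yaw=-.23; c,s=np.cos(yaw),np.sin(yaw)
def tgt(x,y): return 626.7+c*x-s*y,160.5+s*x+c*y
for n,(x,y),ty in [("yellow",(447.6,302),0),("red",(445.7,145),75),("blue",(441.5,-307.3),-75)]:
    a,b=tgt(-50,ty); print(n,a,b)
    pick(x,y,22,up=150); robot.move_linear([x,y,150])
    place(a,b,22.5,yaw,0.62,150,160)
V=[]
for p in [(560,230,270),(560,90,270)]:
    robot.move_ptp(list(p),[np.pi,0,0]); robot.sleep(.15); V.append(cam("wrist"))
pickle.dump(V,open("v4.pkl","wb")); 
cv2.imwrite("pics/r1.png",V[0]["img"]); cv2.imwrite("pics/r2.png",V[1]["img"]);print(robot.current_t())
```

```text
(array([ 647.50820107, -152.37695901,  139.25158847]), np.float64(0.0072978611164679595)) [array([ 647.5, -152.5,  140. ]), array([ 647.5, -152.2,  140. ])]
yellow 578.0166802497313 171.89887617675942
grip 39.5 29.99995480216967 t 27.3333
touch True [578.8 172.   21.7]
t 32.0333
red 595.1149945148704 244.92385580216254
grip 39.5 30.000128267565742 t 35.275
touch True [595.9 245.2  21.7]
t 39.95
blue 560.9183659845921 98.8738965513563
grip 39.3 29.99992943747202 t 44.65
touch True [561.7  98.9  21.7]
t 50.1417
51.875
```

View pics/r1.png

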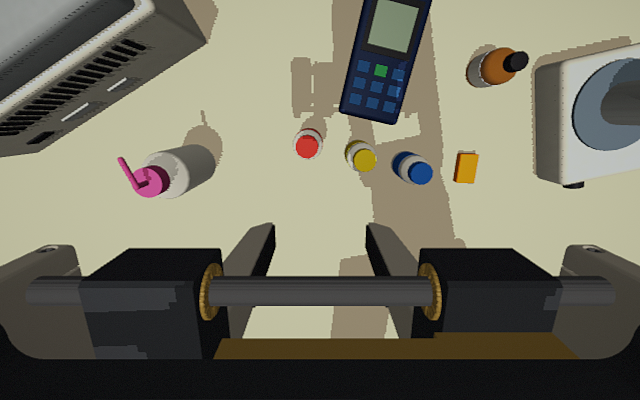

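View pics/r2.png

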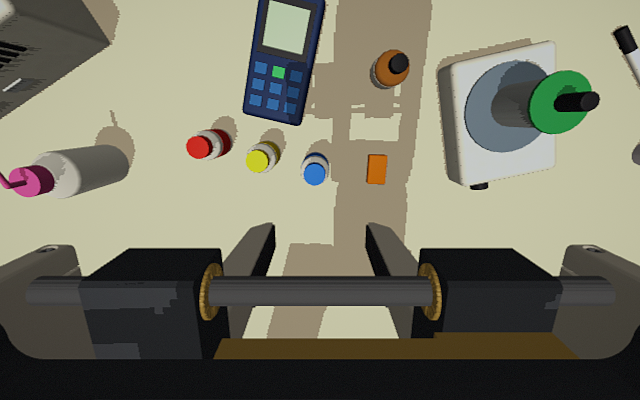

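Both views show the three bottles upright in a row in front of the meter. The cap tops are at (307,147), (362,159) and (420,173) in the first view, and (199,147), (257,161) and (315,174) in the second.

Run:
```python
from h import *
import pickle
V=pickle.load(open("v4.pkl","rb"))
for n,a,b in [("red",(307,147),(199,147)),("yel",(362,159),(257,161)),("blu",(420,173),(315,174)),("mL",(341,109),(245,112)),("mR",(396,121),(300,122))]:
    X,g=tri([(V[0],a),(V[1],b)]); z=30 if n[0]=="m" else 84
    X=(onz(V[0],a,z)+onz(V[1],b,z))/2 ; d=X[:2]-[626.7,160.5]; c,s=np.cos(-.23),np.sin(-.23)
    print(n,X.round(1),round(g,1),"meter frame",round(c*d[0]+s*d[1],1),round(-s*d[0]+c*d[1],1))
```

```text
red [595.9 241.8  84. ] 0.2 meter frame -48.6 72.1
yel [579.7 172.   84. ] 0.7 meter frame -48.4 0.5
blu [562.5  98.4  84. ] 0.1 meter frame -48.3 -75.1
mL [640.2 196.2  30. ] 1.1 meter frame 5.0 37.8
mR [625.5 119.6  30. ] 0.0 meter frame 8.2 -40.1
```

```bash
python3 -c "
from bench import robot
print(robot.hand_in())"
```

```text
the job is handed in; nothing more can be done
None
```

I set the bench out as asked and handed the job in; the hand-in returned no verdict. On the last camera checks the cover sat about 2 mm off the beaker's centre, the beaker about 1 mm off the plate's centre, and the bottles 48–54 mm in front of the meter and 70–76 mm apart.

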